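# Load the sample carriage in reverse order

## Robot

A 7-joint arm with a two-finger parallel gripper is mounted at the origin on the work surface. World frame = base frame: x ahead of the robot, y to its left, z up, the work surface at z = 0. Lengths are in m, angles in degrees, forces in N, time in s.
With the tool pointing down it reaches from about 0.425 to 0.925 m from the base axis. Payload 6.8 kg.
Tool frame: the origin (TCP) lies midway between the tips of the shut fingers; the grasp point (between the pads) lies grip_point_offset behind it (grip_point_offset is the distance from the TCP to the grasp point, in m); z points along the fingers, y is the line along which they close (so a half turn about z gives the same grasp; the last joint's range is limited). The gripper opens to 88 mm and grips with 3 to 60 N. Pads are 20 mm wide; open, the fingers measure 115 mm over their backs; the gripper's body (75 mm by 178 mm) begins 61 mm behind the grasp point.
Start: joints at [-73.975, 27.33, 1.283, 89.118, -0.659, 63.558, -4.761], TCP at [0.255, 0.625, 0.223] pointing down, gripper open.
Joint ranges: [-169.35, 169.35], [-19.33, 120.38], [-80.79, 83.38], [13.8, 139.57], [-78.32, 258.32], [9.67, 109.79], [-169.56, 169.56]. Speed limits (degrees/s): [136.94, 136.94, 180, 180, 180, 180, 180].

## Interface

Orientations are given as a 3x3 rotation matrix whose columns are the frame's x, y, z axes.
In Python, from workcell import sense, camera, finish_job, grip_point_offset gives the robot as it stands. The module is installed in compiled form; this text tells all that it offers.
- The arm moves only by the tool play_rows, never from a script. Its arguments are lists of equal length, an entry for each row: "gripper": the finger opening in mm, from 0 to 87.8; "linear": the shift along the tool's x, y, z in units of 10 cm (1.0 is 10 cm), a list of three; "yaw": the turn about the tool's z in units of 120 degrees (1.0 is 120 degrees). A call has 1 to 8 rows; each row shifts and turns the commanded pose from where the row before left it, along the tool's axes as they then stand; what a row does not reach is not made up. A row lasts 1/10 s, in which the tool goes at most 50 mm and 8.59 degrees, less where a joint would pass 70% of its speed; a pose out of reach is approached as far as the arm can. A call with a number of a shift or a turn outside -1 to 1 is refused whole. A call with a gripper value outside its range is refused whole. The fingers move at their own pace and stop on an object; the grip force is fixed at half the most. Time passes only in rows, so rows that do not move let the fingers close. It gives the time, the measured TCP pose, the force, the opening and the grip force at its end, in the units of the state.
- sense(): the state, without advancing time (a new reading comes with each control period).
- camera(name): name is "side" or "top"; returns a dict with "frame" (480x640x3 uint8, blue, green, red), "vertical_fov" (degrees; the focal length in pixels is half the picture's height over the tangent of half this angle, whatever the lens; pixels are square), "cx", "cy" (the principal point, pixels), "dist" ([k1, k2, p1, p2, k3] as OpenCV has them; the pictures are not rectified), "rvec" (rotation vector, rad) and "tvec" (3), from world to camera coordinates, as OpenCV has them. Camera axes: x right, y down, z forward; pixel columns grow to the right and rows downward; lengths in m; the calibration is good to about 2 mm. A picture is of the moment at which its call begins. There is no depth.
- finish_job(): hands the job in; it is judged then, once.
The state is a dict: "time": time; "joint_positions": joint angles; "joint_vel": joint speeds; "joint_torque": joint torques, N m; "position": TCP position; "tcp_rot": TCP orientation; "ft_force": force on the tool from outside, world axes, zero at the start; "moment": the same for the moment, N m; "opening": finger opening in m; "gripper_force": force on a finger pad.
Only numpy, scipy, OpenCV 4.12 (cv2) and the standard library are available. Lean on these libraries where they do the work, as an engineer would, in place of code of your own. Each camera call takes 0.05 s, during which the arm holds its last target. There are 200 camera calls.

## Task

Move the four sample vials from the white storage rack into the blue-grey metal sample carriage, one in each pocket, in reverse order: the vial that stood leftmost in the rack (seen from the robot) ends rightmost in the carriage, the second from the left ends second from the right, and so on. Each vial must end standing upright on the floor of its pocket; set them down rather than drop them, and do not tip any over. Do not push aside or knock over the jar, the crucible or the tissue box.

Things in the scene. Friction and masses are not known exactly. Their poses are not given: they have to be found in the camera images.
- vial_red: loose sample vial, upright: brown glass, white label band, red screw cap; 30 mm across (body and cap alike), 70 mm tall, 60 g or so. Origin: centre of its underside; z up its axis, its yaw means nothing. Starts in the storage-rack pocket behind the red clip
- vial_yellow: loose sample vial, upright: brown glass, white label band, yellow screw cap; 30 mm across (body and cap alike), 70 mm tall, 60 g or so. Origin: centre of its underside; z up its axis, its yaw means nothing. Starts in the storage-rack pocket behind the yellow clip
- vial_green: loose sample vial, upright: brown glass, white label band, green screw cap; 30 mm across (body and cap alike), 70 mm tall, 60 g or so. Origin: centre of its underside; z up its axis, its yaw means nothing. Starts in the storage-rack pocket behind the green clip
- vial_blue: loose sample vial, upright: brown glass, white label band, blue screw cap; 30 mm across (body and cap alike), 70 mm tall, 60 g or so. Origin: centre of its underside; z up its axis, its yaw means nothing. Starts in the storage-rack pocket behind the blue clip
- clip_red: red marker clip, 18 x 34 x 8 mm, fixed on the front ledge of the storage rack (its top 24 mm above the bench), 42 mm in front of the centre of the pocket in which the red-capped vial starts; it stays there as a record of the starting order. Origin: centre of its underside
- clip_yellow: yellow marker clip, 18 x 34 x 8 mm, fixed on the front ledge of the storage rack (its top 24 mm above the bench), 42 mm in front of the centre of the pocket in which the yellow-capped vial starts; it stays there as a record of the starting order. Origin: centre of its underside
- clip_green: green marker clip, 18 x 34 x 8 mm, fixed on the front ledge of the storage rack (its top 24 mm above the bench), 42 mm in front of the centre of the pocket in which the green-capped vial starts; it stays there as a record of the starting order. Origin: centre of its underside
- clip_blue: blue marker clip, 18 x 34 x 8 mm, fixed on the front ledge of the storage rack (its top 24 mm above the bench), 42 mm in front of the centre of the pocket in which the blue-capped vial starts; it stays there as a record of the starting order. Origin: centre of its underside
- rack: fixed white plastic storage rack: four 50 x 50 mm pockets in a row (walls 4 mm thick, 24 mm high; floor 4 mm above the bench), centres at x = 0, y = +81, +27, -27, -81 mm. Origin: underside, centre of the row; y leftwards along the row seen from the robot, x away from the robot; turned at most 15 degrees. Its ledge on the robot's side, 16 mm high, carries the clips
- carriage: fixed, empty blue-grey metal sample carriage, a bright steel rail front and back: four 50 x 50 mm pockets in a row (walls 4 mm thick, 24 mm high; floor 4 mm above the bench), centres at x = 0, y = +81, +27, -27, -81 mm. Origin: underside, centre of the row; y leftwards along the row seen from the robot, x away from the robot; turned at most 15 degrees. It stands left or right of the rack
- jar: bystander: brown glass jar with black lid, 64 mm across, 95 mm tall; origin: centre of its underside
- crucible: bystander: small terracotta crucible, 56 mm across the rim, 50 mm tall; origin: centre of its underside
- tissues: bystander: green tissue box with a white slot on top, 100 x 120 x 75 mm; origin: centre of its underside
Not all that is in view belongs to the job. What is shaped like the vial_green but orange is not meant.

How it is judged:
By the outcome, as a careful person would: the job done as asked, in the order asked, and still so for the second after the job is handed in, with the robot touching nothing.
It also fails if it takes over 104 s, if anything falls off the work surface, if the arm or the gripper's body presses on something with over 40 N, if the wrist force passes 120 N, or if a joint passes its speed limit or range.

## Working session

There is one attempt and no reset: what is moved stays moved. The work goes in short steps, Python scripts to look and compute and a tool call to move; the robot and the scene stay as the last step left them, time stands still between calls to the robot, and variables do not carry over. Pictures are saved under pics/ and viewed, at most 14 in all, crops included, and the job is handed in when it is done.

Besides the shell and the picture viewer there is one more tool, called after "Call:" as name(argument=value, ...) on one line, values as JSON. play_rows: Moves the arm, as the interface text tells. Its arguments: {"type":"object","properties":{"gripper":{"type":"array"},"linear":{"type":"array"},"yaw":{"type":"array"}},"required":["gripper","linear","yaw"]}

```bash
mkdir -p pics; cat > h.py <<'E'
import numpy as np, cv2
from workcell import sense, camera, finish_job, grip_point_offset
def cal(c):
    f=240/np.tan(np.radians(c["vertical_fov"])/2)
    K=np.array([[f,0,c["cx"]],[0,f,c["cy"]],[0,0,1]]);R=cv2.Rodrigues(np.array(c["rvec"],float))[0]
    return K,np.array(c["dist"],float),R,np.array(c["tvec"],float).ravel()
def ray(c,p):
    K,d,R,t=cal(c);u=cv2.undistortPoints(np.array([[p]],float),K,d).ravel()
    v=R.T@np.array([u[0],u[1],1]);return -R.T@t,v/np.linalg.norm(v)
def onplane(c,p,z):
    o,v=ray(c,p);return o+v*(z-o[2])/v[2]
def tri(c1,p1,c2,p2):
    o1,v1=ray(c1,p1);o2,v2=ray(c2,p2)
    s=np.linalg.lstsq(np.c_[v1,-v2],o2-o1,rcond=None)[0]
    a=o1+s[0]*v1;b=o2+s[1]*v2;return (a+b)/2,np.linalg.norm(a-b)
def proj(c,P):
    K,d,R,t=cal(c);return cv2.projectPoints(np.array([P],float),np.array(c["rvec"],float),t,K,d)[0].ravel()
E
python3 - <<'E'
from h import *
import pickle
d={}
for n in("side","top"):
    c=camera(n);d[n]=c;cv2.imwrite(f"pics/{n}0.png",c["frame"]);print(n,ray(c,(c["cx"],c["cy"])),c["vertical_fov"])
pickle.dump(d,open("c0.pkl","wb"))
s=sense();print(grip_point_offset,s["time"],s["position"],np.round(s["tcp_rot"],3),s["opening"],s["ft_force"])
E
```

```text
side (array([ 0.4500309 , -0.49288116,  0.59972156]), array([ 0.2042251 ,  0.70898928, -0.67500097])) 55.500569443671374
top (array([0.53275686, 0.05101379, 0.92432576]), array([ 0.10509779,  0.01981072, -0.99426455])) 53.624183787202064
0.0187 0.1 [0.2550476  0.62437826 0.22180453] [[-0.926  0.378 -0.   ]
 [ 0.378  0.926 -0.002]
 [-0.    -0.002 -1.   ]] 0.08766541096773102 [ 0.93856602 -1.01096602 -0.02523351]
```

View pics/top0.png

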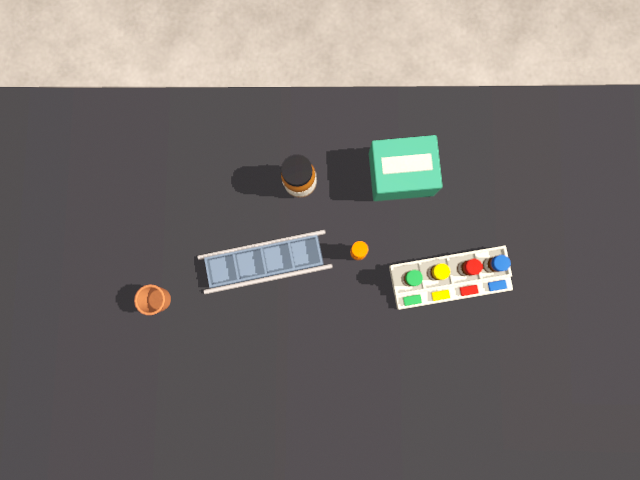

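View pics/side0.png

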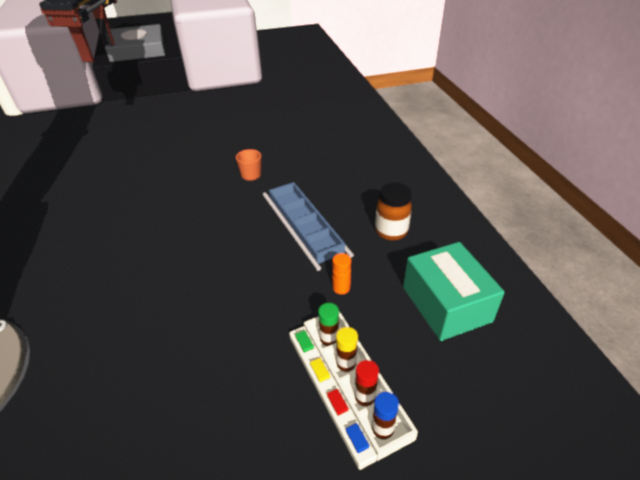

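The top view shows the rack at right, with caps green (414,278), yellow (441,272), red (473,267) and blue (501,263). The empty carriage is at (264,262). There is an orange look-alike at (360,250), a jar at (298,175), a tissue box at (405,168) and a crucible at (152,300).

Things that could be mistaken for a wanted vial: the orange vial (360,250), which is the decoy, and the flat clips at (412,300), (441,295), (469,290) and (497,286). I choose the four capped vials inside the rack. In the carriage, left to right, they must stand blue, red, yellow, green.

```bash
cat > m.py <<'E'
from h import *
import pickle
H={"red":[(0,5),(175,180)],"yellow":[(26,33)],"green":[(55,70)],"blue":[(103,118)],"orange":[(6,20)]}
def blobs(c,col,smin=170,vmin=90):
    h=cv2.cvtColor(c["frame"],cv2.COLOR_BGR2HSV);m=0
    for a,b in H[col]: m=m|cv2.inRange(h,(a,smin,vmin),(b,255,255))
    n,l,s,ce=cv2.connectedComponentsWithStats(m)
    return [(tuple(np.round(ce[i],1)),s[i].tolist()) for i in range(1,n) if s[i,4]>=40]
if __name__=="__main__":
    d=pickle.load(open("c0.pkl","rb"))
    for k in H:
        for n in d: print(k,n,blobs(d[n],k))
    for n in d:
        c=d[n];h=cv2.cvtColor(c["frame"],cv2.COLOR_BGR2HSV)
        m=cv2.inRange(h,(100,40,60),(120,150,255));m=cv2.morphologyEx(m,cv2.MORPH_CLOSE,np.ones((7,7)))
        k=max(cv2.findContours(m,0,2)[0],key=cv2.contourArea)
        print(n,"carriage",cv2.contourArea(k),cv2.approxPolyDP(k,6,True).reshape(-1,2).tolist(),cv2.minAreaRect(k))
    t=d["top"]["frame"];s=d["side"]["frame"]
    a=cv2.resize(t[220:320,190:520],(792,240),interpolation=2)
    b=cv2.resize(s[170:300,230:400],(440,336),interpolation=2);e=cv2.resize(s[290:470,270:430],(299,336),interpolation=2)
    cv2.imwrite("pics/crop.png",np.vstack([a,np.hstack([b,e,np.zeros((336,53,3),np.uint8)])]))
E
python3 m.py
```

```text
red side [((np.float64(366.9), np.float64(373.3)), [356, 360, 23, 28, 510]), ((np.float64(337.2), np.float64(401.4)), [328, 389, 20, 26, 278])]
red top [((np.float64(472.7), np.float64(266.6)), [464, 259, 19, 16, 231]), ((np.float64(468.7), np.float64(289.9)), [460, 285, 18, 11, 141])]
yellow side [((np.float64(347.0), np.float64(338.6)), [337, 328, 20, 23, 354]), ((np.float64(319.9), np.float64(369.6)), [311, 359, 19, 23, 233])]
yellow top [((np.float64(441.3), np.float64(271.1)), [434, 264, 16, 16, 202]), ((np.float64(440.3), np.float64(294.8)), [432, 290, 18, 11, 145])]
green side [((np.float64(328.2), np.float64(313.3)), [318, 303, 21, 22, 368]), ((np.float64(303.9), np.float64(340.8)), [296, 332, 17, 19, 171])]
green top []
blue side [((np.float64(385.9), np.float64(405.6)), [375, 393, 24, 27, 531]), ((np.float64(357.1), np.float64(437.6)), [347, 424, 21, 28, 317])]
blue top [((np.float64(497.6), np.float64(262.2)), [492, 256, 14, 15, 128]), ((np.float64(493.0), np.float64(284.6)), [488, 281, 14, 10, 56])]
orange side [((np.float64(401.5), np.float64(77.8)), [366, 68, 69, 20, 73
[... 250 characters left out ...]
 254, 20, 41, 714]), ((np.float64(326.8), np.float64(328.9)), [322, 325, 11, 8, 47]), ((np.float64(346.1), np.float64(353.0)), [337, 347, 20, 12, 80]), ((np.float64(385.9), np.float64(423.3)), [378, 419, 16, 8, 65])]
orange top [((np.float64(301.4), np.float64(183.8)), [281, 166, 34, 26, 184]), ((np.float64(356.8), np.float64(252.4)), [350, 241, 18, 19, 86])]
side carriage 2646.0 [[269, 189], [319, 263], [344, 251], [294, 182]] ((307.3775634765625, 219.3587188720703), (94.30949401855469, 33.599891662597656), 53.8418083190918)
top carriage 3334.0 [[317, 238], [205, 258], [209, 286], [322, 264]] ((263.239013671875, 261.3037414550781), (29.95985984802246, 116.55538940429688), 78.36637115478516)
```

View pics/crop.png

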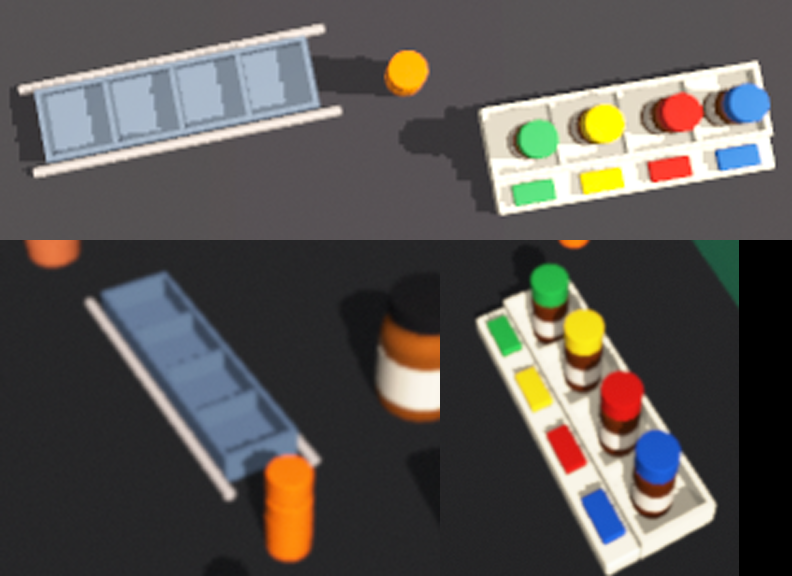

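The crop confirms that the four vials stand in the rack behind clips of their own colours. The orange piece stands alone outside the rack, next to the carriage's right end. The carriage pockets are empty.

```bash
sed -i 's/"green":\[(55,70)\]/"green":[(50,80)]/;s/"orange":\[(6,20)\]/"orange":[(5,24)]/' m.py
cat > m2.py <<'E'
from m import *
d=pickle.load(open("c0.pkl","rb"));T,S=d["top"],d["side"]
for k in ["green","yellow","red","blue"]:
    bt=[b for b in blobs(T,k,120,120) if b[1][4]<600];bs=[b for b in blobs(S,k,170,90) if b[1][4]<600]
    t=min(bt,key=lambda b:b[0][1])[0];s=min(bs,key=lambda b:b[0][1])[0]
    tc=max(bt,key=lambda b:b[0][1])[0];sc=max(bs,key=lambda b:b[0][1])[0]
    print(k,t,s,*tri(T,t,S,s),"top@74",onplane(T,t,.074)[:2],"side@68",onplane(S,s,.067)[:2],"| clip",*tri(T,tc,S,sc),onplane(T,tc,.024)[:2])
print("orange",tri(T,(360,250),S,(341.5,262)))
for a,b in [((205,258),(294,182)),((209,286),(269,189)),((317,238),(344,251)),((322,264),(319,263))]:
    print("carr",*tri(T,a,S,b),onplane(T,a,.024)[:2])
h=cv2.cvtColor(T["frame"],cv2.COLOR_BGR2HSV);m=cv2.inRange(h,(100,40,60),(120,150,255));m=cv2.morphologyEx(m,cv2.MORPH_CLOSE,np.ones((7,7)))
k=max(cv2.findContours(m,0,2)[0],key=cv2.contourArea)
P=np.array([onplane(T,p,.024)[:2] for p in k.reshape(-1,2)],np.float32)
print(cv2.minAreaRect(P*1000))
for n,p in [("jar",(297,172))]: print(n,onplane(T,p,.095))
print("tissue",onplane(T,(437,137),.075),onplane(T,(373,193),.075),"crucible",onplane(T,(151,299),.05))
E
python3 m2.py
```

```text
green (np.float64(401.5), np.float64(189.4)) (np.float64(328.2), np.float64(313.3)) [ 0.6476732  -0.07340152  0.05745455] 0.15696777995347674 top@74 [ 0.72439278 -0.07272112] side@68 [ 0.56531289 -0.09414894] | clip [ 0.52542165 -0.09787638  0.02019991] 0.00046098084705037336 [ 0.52522606 -0.09721273]
yellow (np.float64(441.4), np.float64(271.1)) (np.float64(347.0), np.float64(338.6)) [ 0.57723427 -0.14353213  0.06677792] 0.0009784007181079142 top@74 [ 0.57638512 -0.14178225] side@68 [ 0.5776686 -0.1437482] | clip [ 0.53507025 -0.15132926  0.01984805] 0.0007147808804275411 [ 0.53470968 -0.15033464]
red (np.float64(473.0), np.float64(266.5)) (np.float64(366.9), np.float64(373.3)) [ 0.58576766 -0.20063319  0.06446101] 0.0006606637230743771 top@74 [ 0.58486121 -0.19775695] side@68 [ 0.58545209 -0.20207029] | clip [ 0.54443201 -0.20410484  0.01956527] 0.0003762972142173293 [ 0.54419118 -0.20281553]
blue (np.float64(501.2), np.float64(262.6)) (np.float64(385.9), np.float64(405.6)) [ 0.59252371 -0.25010912  0.06674728] 6.913874202436214e-05 top@74 [ 0.59205153 -0.24757233] side@68 [ 0.59242158 -0.25021847] | clip [ 0.55390491 -0.25747579  0.01913892] 0.0006250884763205329 [ 0.55348772 -0.25574586]
orange (array([0.61559649, 0.00196763, 0.06441684]), np.float64(0.0023523230255616534))
carr [0.60331558 0.29459014 0.02617041] 0.0034175797648871875 [0.60179597 0.2954619 ]
carr [0.54872685 0.28549508 0.026286  ] 0.00033286784274551864 [0.54860237 0.28611612]
carr [0.64566208 0.08197577 0.005913  ] 0.005098884552538904 [0.64098406 0.08191085]
carr [ 0.59493479  0.07224535 -0.00099084] 0.004094636197822023 [0.59129637 0.07205138]
((596.0848388671875, 183.74412536621094), (57.300559997558594, 221.36500549316406), 11.894386291503906)
jar [0.75107328 0.11607868 0.095     ]
tissue [ 0.82181818 -0.13832274  0.075     ] [ 0.71747218 -0.02095918  0.075     ] crucible [0.5238671 0.3854134 0.05     ]
```

Call:
play_rows(gripper=[87.8,87.8,87.8,87.8,87.8,87.8,87.8,87.8], linear=[[0,0,0],[0,0,0],[0,0,0],[0,0,0],[0,0,0],[0,0,0],[0,0,0],[0,0,0]], yaw=[0.068,0.068,0.068,0.068,0.068,0.068,0.068,0.0])

```text
time: 0.9
position: [0.255, 0.6247, 0.2221]
tcp_rot: [[-0.184, 0.983, 0.0], [0.983, 0.184, -0.001], [-0.001, -0.0, -1.0]]
ft_force: [0.1, 0.6, -0.4]
opening: 0.0877
gripper_force: 0.0
```

```bash
cat > go.py <<'E'
import sys
from h import *
s=sense();R=np.array(s["tcp_rot"]);p=np.array(s["position"])
print("t",round(s["time"],2),"p",np.round(p,4),"yang",np.degrees(np.arctan2(R[1,1],R[0,1])).round(2),"tilt",np.round(R[:2,2],4),"open",round(s["opening"],4),"F",np.round(s["ft_force"],1),"g",round(s["gripper_force"],1))
for a in sys.argv[1:]:
    q=np.array(eval(a));v=R.T@(q-p)*10
    print(a,"total units",np.round(v,3),"rows@40mm",np.ceil(np.linalg.norm(v)/.4));p=q
E
python3 go.py .565,-.093,.2
python3 - <<'E'
from m import *
d=pickle.load(open("c0.pkl","rb"));T,S=d["top"],d["side"]
h=cv2.cvtColor(T["frame"],cv2.COLOR_BGR2HSV);print(h[278,414],h[168,380])
m=cv2.inRange(h,(50,120,100),(85,255,255));m[:230]=0
n,l,st,ce=cv2.connectedComponentsWithStats(m)
for i in range(1,n):
  if st[i,4]>40: print(ce[i],st[i,4],tri(T,ce[i],S,(328.2,313.3)),onplane(T,ce[i],.074))
E
```

```text
t 0.9 p [0.255  0.6247 0.2221] yang 10.6 tilt [ 0.     -0.0011] open 0.0877 F [ 0.1  0.6 -0.4] g 0.0
.565,-.093,.2 total units [-7.624  1.727  0.229] rows@40mm 20.0
[ 68 150 228] [ 78 116 225]
[413.5320197  277.73399015] 203 (array([ 0.56502424, -0.09362035,  0.06637366]), np.float64(0.0008535389230649027)) [ 0.5643222  -0.09224883  0.074     ]
[411.98529412 299.625     ] 136 (array([ 0.54478233, -0.09402459,  0.0725332 ]), np.float64(0.03956551888600862)) [ 0.52560013 -0.08895434  0.074     ]
```

Call:
play_rows(gripper=[87.8,87.8,87.8,87.8,87.8,87.8,87.8,87.8], linear=[[-0.38,0.086,0.01],[-0.38,0.086,0.01],[-0.38,0.086,0.01],[-0.38,0.086,0.01],[-0.38,0.086,0.01],[-0.38,0.086,0.01],[-0.38,0.086,0.01],[-0.38,0.086,0.01]], yaw=[0,0,0,0,0,0,0,0])

```text
time: 1.7
position: [0.3795, 0.3373, 0.2146]
tcp_rot: [[-0.189, 0.982, 0.0], [0.982, 0.189, 0.0], [0.0, 0.0, -1.0]]
ft_force: [0.5, -0.4, 0.4]
opening: 0.0875
gripper_force: 0.0
```

Call:
play_rows(gripper=[87.8,87.8,87.8,87.8,87.8,87.8,87.8,87.8], linear=[[-0.38,0.086,0.01],[-0.38,0.086,0.01],[-0.38,0.086,0.01],[-0.38,0.086,0.01],[-0.38,0.086,0.01],[-0.38,0.086,0.01],[-0.38,0.086,0.01],[-0.38,0.086,0.01]], yaw=[0,0,0,0,0,0,0,0])

```text
time: 2.5
position: [0.5033, 0.0514, 0.2067]
tcp_rot: [[-0.19, 0.982, 0.0], [0.982, 0.19, 0.0], [0.0, 0.0, -1.0]]
ft_force: [0.9, 1.0, 0.3]
opening: 0.088
gripper_force: 0.0
```

```bash
python3 go.py .565,-.093,.2 .565,-.093,.033
```

```text
t 2.5 p [0.5033 0.0514 0.2067] yang 10.93 tilt [0.0001 0.0001] open 0.088 F [0.9 1.  0.3] g 0.0
.565,-.093,.2 total units [-1.534  0.332  0.067] rows@40mm 4.0
.565,-.093,.033 total units [-0.   -0.    1.67] rows@40mm 5.0
```

Call:
play_rows(gripper=[87.8,87.8,87.8,87.8,87.8,87.8,87.8,87.8], linear=[[-0.38,0.083,0.017],[-0.38,0.083,0.017],[-0.38,0.083,0.017],[-0.38,0.083,0.017],[0,0,0.3],[0,0,0.3],[0,0,0.3],[0,0,0]], yaw=[0,0,0,0,0,0,0,0])

```text
time: 3.3
position: [0.5607, -0.0899, 0.1063]
tcp_rot: [[-0.188, 0.982, -0.007], [0.982, 0.188, 0.0], [0.002, -0.007, -1.0]]
ft_force: [-0.1, 0.4, -0.2]
opening: 0.0877
gripper_force: 0.0
```

```bash
python3 go.py .565,-.093,.033; python3 - <<'E'
from h import *
a=camera("side")["frame"][200:480,220:520];b=camera("top")["frame"][180:360,330:560]
cv2.imwrite("pics/p1.png",np.hstack([cv2.resize(a,(420,392)),cv2.resize(b,(380,297))[:, :][np.r_[0:297,[296]*95]]]))
E
```

```text
t 3.3 p [ 0.5607 -0.0899  0.1063] yang 10.87 tilt [-0.0073  0.0002] open 0.0877 F [-0.1  0.4 -0.2] g 0.0
.565,-.093,.033 total units [-0.04   0.041  0.733] rows@40mm 2.0
```

View pics/p1.png

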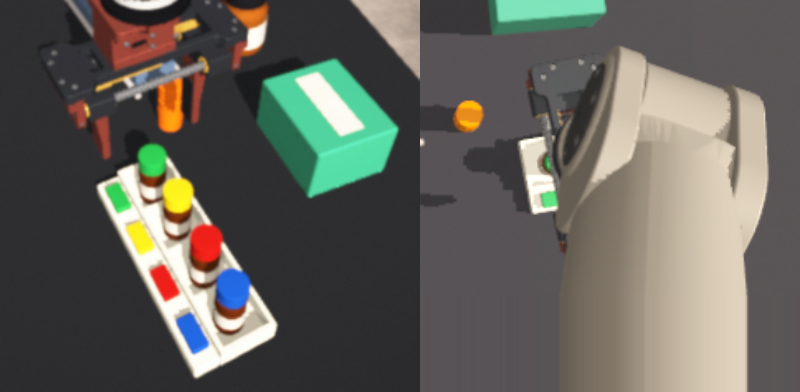

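The fingers straddle the green cap (150,160 in the crop), above the rack and clear of the other vials. I will descend and grip.

Call:
play_rows(gripper=[87.8,87.8,87.8,87.8,87.8,87.8,20,20], linear=[[-0.04,0.04,0],[0,0,0.19],[0,0,0.19],[0,0,0.19],[0,0,0.15],[0,0,0],[0,0,0],[0,0,0]], yaw=[0,0,0,0,0,0,0,0])

```text
time: 4.2
position: [0.5693, -0.0938, 0.039]
tcp_rot: [[-0.185, 0.983, 0.002], [0.983, 0.185, -0.0], [-0.0, 0.002, -1.0]]
ft_force: [0.2, -0.3, 0.4]
opening: 0.0752
gripper_force: 0.0
```

Call:
play_rows(gripper=[20,20,20,20,20,20], linear=[[0,0,0],[0,0,0],[0,0,0],[0,0,0],[0,0,0],[0,0,0]], yaw=[0,0,0,0,0,0])

```text
time: 4.8
position: [0.5681, -0.0936, 0.0378]
tcp_rot: [[-0.185, 0.983, -0.0], [0.983, 0.185, 0.0], [0.0, -0.0, -1.0]]
ft_force: [0.0, -0.3, 1.2]
opening: 0.0294
gripper_force: 30.0
```

```bash
python3 go.py .565,-.093,.15 .6115,.1045,.15 .6115,.1045,.035
```

```text
t 4.8 p [ 0.5681 -0.0936  0.0378] yang 10.66 tilt [-0.0005  0.0001] open 0.0294 F [ 0.  -0.3  1.2] g 30.0
.565,-.093,.15 total units [ 0.012 -0.03  -1.122] rows@40mm 3.0
.6115,.1045,.15 total units [ 1.855  0.822 -0.   ] rows@40mm 6.0
.6115,.1045,.035 total units [-0.00e+00  1.00e-03  1.15e+00] rows@40mm 3.0
```

Call:
play_rows(gripper=[20,20,20,20,20,20,20,20], linear=[[0,0,-0.15],[0,0,-0.3],[0,0,-0.35],[0,0,-0.3],[0,0,0],[0.2,0.09,0],[0.3,0.13,0],[0.3,0.13,0]], yaw=[0,0,0,0,0,0,0,0])

```text
time: 5.6
position: [0.5877, -0.008, 0.1479]
tcp_rot: [[-0.183, 0.983, -0.0], [0.983, 0.183, 0.0], [0.0, -0.0, -1.0]]
ft_force: [-0.3, 0.2, -1.2]
opening: 0.0294
gripper_force: 30.0
```

Call:
play_rows(gripper=[20,20,20,20,20,20], linear=[[0.3,0.13,0],[0.3,0.13,0],[0.3,0.13,0],[0.16,0.07,0],[0,0,0],[0,0,0]], yaw=[0,0,0,0,0,0])

```text
time: 6.2
position: [0.6131, 0.1025, 0.1477]
tcp_rot: [[-0.184, 0.983, -0.001], [0.983, 0.184, -0.001], [-0.001, -0.001, -1.0]]
ft_force: [-0.3, -0.9, -0.3]
opening: 0.0293
gripper_force: 30.0
```

```bash
python3 go.py .6115,.1045,.15 .6115,.1045,.039; python3 - <<'E'
from h import *
c=camera("side");a=c["frame"][120:320,200:440]
cv2.imwrite("pics/p2.png",cv2.resize(a,(600,500)))
E
```

```text
t 6.2 p [0.6131 0.1025 0.1477] yang 10.61 tilt [-0.0006 -0.0013] open 0.0293 F [-0.3 -0.9 -0.3] g 30.0
.6115,.1045,.15 total units [ 0.023 -0.012 -0.023] rows@40mm 1.0
.6115,.1045,.039 total units [1.00e-03 1.00e-03 1.11e+00] rows@40mm 3.0
```

View pics/p2.png

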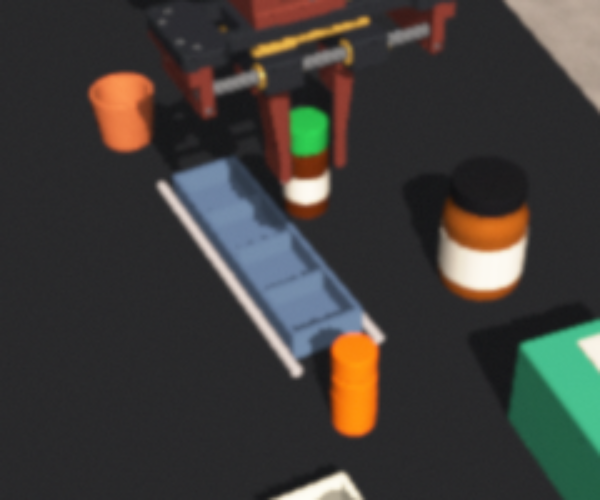

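Green is held upright over the carriage's right side. I will lower it, slowly at the end.

Call:
play_rows(gripper=[20,20,20,20,20,20,20,20], linear=[[0.02,-0.01,0.2],[0,0,0.3],[0,0,0.25],[0,0,0.15],[0,0,0.07],[0,0,0.04],[0,0,0.03],[0,0,0.02]], yaw=[0,0,0,0,0,0,0,0])

```text
time: 7.05
position: [0.6128, 0.1059, 0.0425]
tcp_rot: [[-0.185, 0.983, 0.001], [0.983, 0.185, 0.0], [0.0, 0.001, -1.0]]
ft_force: [-0.8, -0.1, 0.0]
opening: 0.0295
gripper_force: 30.0
```

```bash
python3 go.py .6115,.1045,.0375; python3 - <<'E'
from h import *
c=camera("side");a=c["frame"][120:320,200:440]
cv2.imwrite("pics/p3.png",cv2.resize(a,(600,500)))
E
```

```text
t 7.05 p [0.6128 0.1059 0.0425] yang 10.65 tilt [0.0014 0.0004] open 0.0295 F [-0.8 -0.1  0. ] g 30.0
.6115,.1045,.0375 total units [-0.012 -0.016  0.05 ] rows@40mm 1.0
```

View pics/p3.png

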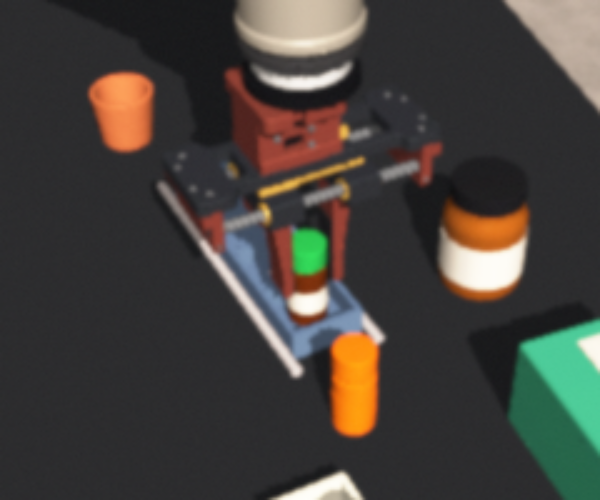

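Green is inside the rightmost pocket, just above the floor. I will press down gently until there is contact.

Call:
play_rows(gripper=[20,20,20,20,20], linear=[[0,0,0.015],[0,0,0.015],[0,0,0.01],[0,0,0.005],[0,0,0]], yaw=[0,0,0,0,0])

```text
time: 7.6
position: [0.6123, 0.1061, 0.0378]
tcp_rot: [[-0.185, 0.983, 0.0], [0.983, 0.185, 0.0], [0.0, 0.0, -1.0]]
ft_force: [-1.9, 0.4, 4.5]
opening: 0.0298
gripper_force: 30.0
```

Call:
play_rows(gripper=[36,45,60,87.8,87.8,87.8,87.8,87.8], linear=[[0,0,0],[0,0,0],[0,0,0],[0,0,0],[0,0,0],[0,0,-0.2],[0,0,-0.4],[0,0,-0.4]], yaw=[0,0,0,0,0,0,0,0])

```text
time: 8.4
position: [0.6115, 0.1057, 0.1378]
tcp_rot: [[-0.185, 0.983, -0.002], [0.983, 0.185, -0.001], [-0.001, -0.002, -1.0]]
ft_force: [0.9, 0.6, 0.5]
opening: 0.0867
gripper_force: 0.0
```

```bash
python3 go.py .577,-.1435,.138 .577,-.1435,.035
```

```text
t 8.4 p [0.6115 0.1057 0.1378] yang 10.65 tilt [-0.0018 -0.0009] open 0.0867 F [0.9 0.6 0.5] g 0.0
.577,-.1435,.138 total units [-2.385e+00 -7.990e-01  1.000e-03] rows@40mm 7.0
.577,-.1435,.035 total units [1.00e-03 2.00e-03 1.03e+00] rows@40mm 3.0
```

Call:
play_rows(gripper=[87.8,87.8,87.8,87.8,87.8,87.8,87.8,87.8], linear=[[-0.34,-0.114,0],[-0.34,-0.114,0],[-0.34,-0.114,0],[-0.34,-0.114,0],[-0.34,-0.114,0],[-0.34,-0.114,0],[-0.34,-0.114,0],[0,0,0]], yaw=[0,0,0,0,0,0,0,0])

```text
time: 9.2
position: [0.5761, -0.1494, 0.1379]
tcp_rot: [[-0.177, 0.984, 0.0], [0.984, 0.177, -0.003], [-0.003, -0.0, -1.0]]
ft_force: [0.0, -0.3, -0.4]
opening: 0.0879
gripper_force: 0.0
```

Call:
play_rows(gripper=[87.8,87.8], linear=[[0,0,0],[0,0,0]], yaw=[0,0])

```text
time: 9.4
position: [0.5781, -0.1411, 0.1371]
tcp_rot: [[-0.187, 0.982, -0.0], [0.982, 0.187, 0.001], [0.001, -0.0, -1.0]]
ft_force: [0.6, 0.8, -0.6]
opening: 0.0876
gripper_force: 0.0
```

```bash
python3 go.py .577,-.1435,.036; python3 - <<'E'
from h import *
c=camera("side");a=c["frame"][160:460,200:560]
cv2.imwrite("pics/p4.png",cv2.resize(a,(600,500)))
E
```

```text
t 9.4 p [ 0.5781 -0.1411  0.1371] yang 10.76 tilt [-0.0002  0.0009] open 0.0876 F [ 0.6  0.8 -0.6] g 0.0
.577,-.1435,.036 total units [-0.022 -0.015  1.011] rows@40mm 3.0
```

View pics/p4.png

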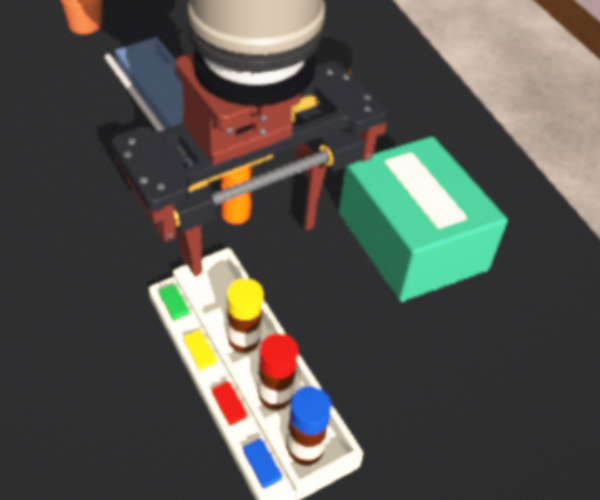

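The gripper is over the yellow vial (245,315 in the crop), the rack is undisturbed and the tissue box is clear. Next I will descend and grip.

Call:
play_rows(gripper=[87.8,87.8,87.8,87.8,87.8,87.8,87.8,20], linear=[[-0.02,-0.015,0.1],[0,0,0.2],[0,0,0.25],[0,0,0.25],[0,0,0.15],[0,0,0.06],[0,0,0],[0,0,0]], yaw=[0,0,0,0,0,0,0,0])

```text
time: 10.25
position: [0.5773, -0.1451, 0.0371]
tcp_rot: [[-0.185, 0.983, 0.001], [0.983, 0.185, -0.0], [-0.0, 0.001, -1.0]]
ft_force: [1.2, -0.2, 0.0]
opening: 0.0829
gripper_force: 0.0
```

Call:
play_rows(gripper=[20,20,20,20,20,20,20], linear=[[0,0,0],[0,0,0],[0,0,0],[0,0,0],[0,0,0],[0,0,0],[0,0,0]], yaw=[0,0,0,0,0,0,0])

```text
time: 10.95
position: [0.5767, -0.1449, 0.0363]
tcp_rot: [[-0.185, 0.983, -0.0], [0.983, 0.185, 0.0], [0.0, -0.0, -1.0]]
ft_force: [0.1, -0.5, 0.2]
opening: 0.03
gripper_force: 30.0
```

```bash
python3 go.py .577,-.1435,.15 .6012,.1575,.15 .6012,.1575,.037
```

```text
t 10.95 p [ 0.5767 -0.1449  0.0363] yang 10.66 tilt [-0.0001  0.0001] open 0.03 F [ 0.1 -0.5  0.2] g 30.0
.577,-.1435,.15 total units [ 0.013  0.006 -1.137] rows@40mm 3.0
.6012,.1575,.15 total units [2.913 0.795 0.   ] rows@40mm 8.0
.6012,.1575,.037 total units [-0.    0.    1.13] rows@40mm 3.0
```

Call:
play_rows(gripper=[20,20,20,20,20,20,20,20], linear=[[0,0,-0.15],[0,0,-0.3],[0,0,-0.35],[0,0,-0.3],[0,0,0],[0.2,0.055,0],[0.32,0.087,0],[0.32,0.087,0]], yaw=[0,0,0,0,0,0,0,0])

```text
time: 11.75
position: [0.5832, -0.0577, 0.1464]
tcp_rot: [[-0.183, 0.983, -0.0], [0.983, 0.183, -0.0], [0.0, -0.0, -1.0]]
ft_force: [0.1, -0.4, -0.5]
opening: 0.0296
gripper_force: 30.0
```

Call:
play_rows(gripper=[20,20,20,20,20,20,20,20], linear=[[0.32,0.087,0],[0.32,0.087,0],[0.32,0.087,0],[0.32,0.087,0],[0.32,0.087,0],[0.32,0.087,0],[0.15,0.047,0],[0,0,0]], yaw=[0,0,0,0,0,0,0,0])

```text
time: 12.55
position: [0.6009, 0.1584, 0.1459]
tcp_rot: [[-0.189, 0.982, -0.001], [0.982, 0.189, 0.0], [0.001, -0.001, -1.0]]
ft_force: [0.6, 0.3, 0.4]
opening: 0.03
gripper_force: 30.0
```

Call:
play_rows(gripper=[20,20], linear=[[0,0,0],[0,0,0]], yaw=[0,0])

```text
time: 12.75
position: [0.6013, 0.153, 0.1464]
tcp_rot: [[-0.182, 0.983, -0.0], [0.983, 0.182, -0.001], [-0.001, -0.0, -1.0]]
ft_force: [-0.4, -0.6, -0.6]
opening: 0.0292
gripper_force: 30.0
```

```bash
python3 go.py .6012,.1575,.040
```

```text
t 12.75 p [0.6013 0.153  0.1464] yang 10.47 tilt [-0.0001 -0.0012] open 0.0292 F [-0.4 -0.6 -0.6] g 30.0
.6012,.1575,.040 total units [0.046 0.007 1.064] rows@40mm 3.0
```

Call:
play_rows(gripper=[20,20,20,20,20,20,20,20], linear=[[0.04,0.005,0.1],[0,0,0.25],[0,0,0.27],[0,0,0.2],[0,0,0.12],[0,0,0.06],[0,0,0.03],[0,0,0.01]], yaw=[0,0,0,0,0,0,0,0])

```text
time: 13.55
position: [0.6015, 0.1597, 0.0427]
tcp_rot: [[-0.185, 0.983, 0.001], [0.983, 0.185, 0.0], [0.0, 0.001, -1.0]]
ft_force: [-0.3, 0.6, -0.2]
opening: 0.0296
gripper_force: 30.0
```

```bash
python3 go.py .6012,.1575,.0363; python3 - <<'E'
from h import *
c=camera("side");a=c["frame"][120:320,200:440]
cv2.imwrite("pics/p5.png",cv2.resize(a,(600,500)))
E
```

```text
t 13.55 p [0.6015 0.1597 0.0427] yang 10.64 tilt [0.0008 0.0003] open 0.0296 F [-0.3  0.6 -0.2] g 30.0
.6012,.1575,.0363 total units [-0.021 -0.007  0.064] rows@40mm 1.0
```

View pics/p5.png

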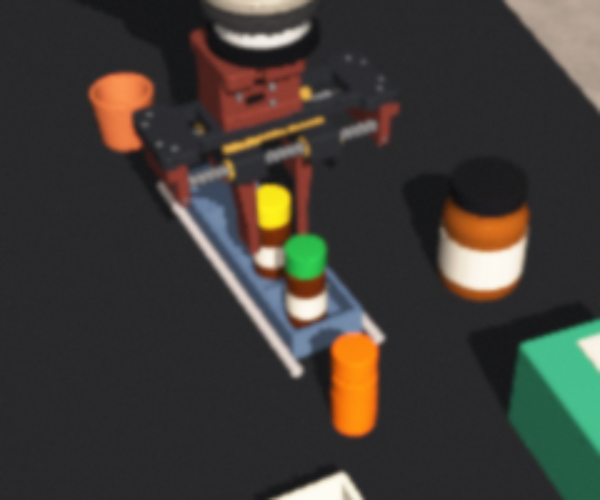

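Green stands upright in the rightmost pocket, and yellow is just above the floor of the second pocket from the right. I will set it down.

Call:
play_rows(gripper=[20,20,20,20,20,20], linear=[[-0.01,0,0.02],[0,0,0.015],[0,0,0.015],[0,0,0.01],[0,0,0.003],[0,0,0]], yaw=[0,0,0,0,0,0])

```text
time: 14.2
position: [0.6013, 0.1589, 0.0363]
tcp_rot: [[-0.185, 0.983, 0.0], [0.983, 0.185, 0.0], [0.0, 0.0, -1.0]]
ft_force: [-2.0, -1.1, 4.3]
opening: 0.0297
gripper_force: 30.0
```

Contact is felt. I will release, rise and go to red at (.5858,-.2006).

Call:
play_rows(gripper=[36,45,60,87.8,87.8,87.8,87.8,87.8], linear=[[0,0,0],[0,0,0],[0,0,0],[0,0,0],[0,0,0],[0,0,-0.2],[0,0,-0.4],[0,0,-0.4]], yaw=[0,0,0,0,0,0,0,0])

```text
time: 15.0
position: [0.6006, 0.1586, 0.1365]
tcp_rot: [[-0.185, 0.983, -0.002], [0.983, 0.185, -0.001], [-0.001, -0.002, -1.0]]
ft_force: [0.1, 0.2, 0.5]
opening: 0.0867
gripper_force: 0.0
```

```bash
python3 go.py .5858,-.2006,.138
```

```text
t 15.0 p [0.6006 0.1586 0.1365] yang 10.65 tilt [-0.0017 -0.001 ] open 0.0867 F [0.1 0.2 0.5] g 0.0
.5858,-.2006,.138 total units [-3.502 -0.809 -0.011] rows@40mm 9.0
```

Call:
play_rows(gripper=[87.8,87.8,87.8,87.8,87.8,87.8,87.8,87.8], linear=[[-0.36,-0.083,0],[-0.36,-0.083,0],[-0.36,-0.083,0],[-0.36,-0.083,0],[-0.36,-0.083,0],[-0.36,-0.083,0],[-0.36,-0.083,0],[-0.36,-0.083,0]], yaw=[0,0,0,0,0,0,0,0])

```text
time: 15.8
position: [0.589, -0.1379, 0.1361]
tcp_rot: [[-0.185, 0.983, 0.0], [0.983, 0.185, 0.0], [0.0, 0.0, -1.0]]
ft_force: [0.4, 0.5, -0.3]
opening: 0.0879
gripper_force: 0.0
```

Call:
play_rows(gripper=[87.8,87.8,87.8,87.8,87.8], linear=[[-0.36,-0.083,0],[-0.26,-0.06,0],[0,0,0],[0,0,0],[0,0,0]], yaw=[0,0,0,0,0])

```text
time: 16.3
position: [0.587, -0.1983, 0.1358]
tcp_rot: [[-0.187, 0.982, -0.0], [0.982, 0.187, 0.001], [0.001, -0.0, -1.0]]
ft_force: [-0.3, -0.1, -0.5]
opening: 0.0878
gripper_force: 0.0
```

```bash
python3 go.py .5858,-.2006,.036;  python3 - <<'E'
from h import *
c=camera("side");a=c["frame"][180:480,200:560]
cv2.imwrite("pics/p6.png",cv2.resize(a,(600,500)))
E
```

```text
t 16.3 p [ 0.587  -0.1983  0.1358] yang 10.77 tilt [-0.0003  0.0011] open 0.0878 F [-0.3 -0.1 -0.5] g 0.0
.5858,-.2006,.036 total units [-0.022 -0.016  0.998] rows@40mm 3.0
```

View pics/p6.png

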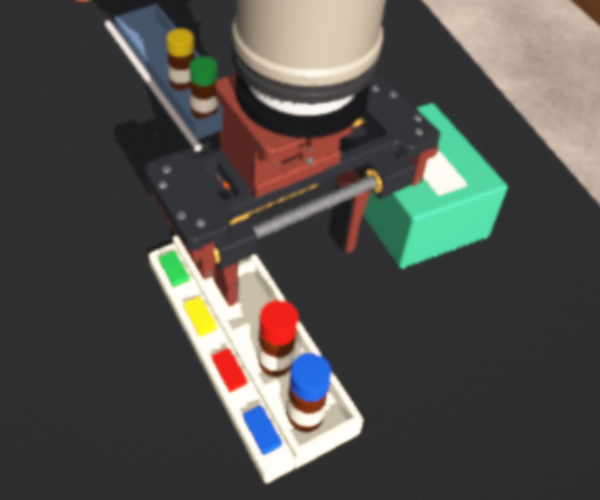

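Yellow and green stand upright in the carriage, and the gripper hovers over red (278,340 in the crop). I will grip it.

Call:
play_rows(gripper=[87.8,87.8,87.8,87.8,87.8,87.8,87.8,20], linear=[[-0.01,-0.015,0.1],[0,0,0.2],[0,0,0.25],[0,0,0.25],[0,0,0.14],[0,0,0.06],[0,0,0],[0,0,0]], yaw=[0,0,0,0,0,0,0,0])

```text
time: 17.15
position: [0.586, -0.2015, 0.0368]
tcp_rot: [[-0.185, 0.983, 0.001], [0.983, 0.185, -0.0], [-0.001, 0.001, -1.0]]
ft_force: [0.3, -0.3, -0.3]
opening: 0.0827
gripper_force: 0.0
```

Call:
play_rows(gripper=[20,20,20,20,20,20,20], linear=[[0,0,0],[0,0,0],[0,0,0],[0,0,0],[0,0,0],[0,0,0],[0,0,0]], yaw=[0,0,0,0,0,0,0])

```text
time: 17.85
position: [0.5854, -0.2013, 0.036]
tcp_rot: [[-0.185, 0.983, -0.0], [0.983, 0.185, 0.0], [0.0, -0.0, -1.0]]
ft_force: [0.7, 0.8, -0.2]
opening: 0.0296
gripper_force: 30.0
```

```bash
python3 go.py .5858,-.2006,.148 .5908,.2105,.148
```

```text
t 17.85 p [ 0.5854 -0.2013  0.036 ] yang 10.66 tilt [-0.  0.] open 0.0296 F [ 0.7  0.8 -0.2] g 30.0
.5858,-.2006,.148 total units [ 0.006  0.006 -1.12 ] rows@40mm 3.0
.5908,.2105,.148 total units [4.031 0.81  0.   ] rows@40mm 11.0
```

Call:
play_rows(gripper=[20,20,20,20,20,20,20,20], linear=[[0,0,-0.15],[0,0,-0.3],[0,0,-0.35],[0,0,-0.3],[0,0,0],[0.2,0.04,0],[0.34,0.069,0],[0.34,0.069,0]], yaw=[0,0,0,0,0,0,0,0])

```text
time: 18.65
position: [0.586, -0.1111, 0.146]
tcp_rot: [[-0.183, 0.983, -0.0], [0.983, 0.183, -0.0], [0.0, -0.0, -1.0]]
ft_force: [1.4, -0.1, -1.0]
opening: 0.0296
gripper_force: 30.0
```

Call:
play_rows(gripper=[20,20,20,20,20,20,20,20], linear=[[0.34,0.069,0],[0.34,0.069,0],[0.34,0.069,0],[0.34,0.069,0],[0.34,0.069,0],[0.34,0.069,0],[0.34,0.069,0],[0.34,0.069,0]], yaw=[0,0,0,0,0,0,0,0])

```text
time: 19.45
position: [0.5899, 0.1673, 0.1459]
tcp_rot: [[-0.185, 0.983, -0.001], [0.983, 0.185, -0.0], [-0.0, -0.001, -1.0]]
ft_force: [1.3, 0.8, 0.3]
opening: 0.0293
gripper_force: 30.0
```

Call:
play_rows(gripper=[20,20,20,20,20], linear=[[0.3,0.06,0],[0.14,0.028,0],[0,0,0],[0,0,0],[0,0,0]], yaw=[0,0,0,0,0])

```text
time: 19.95
position: [0.5913, 0.2081, 0.1462]
tcp_rot: [[-0.182, 0.983, -0.0], [0.983, 0.182, -0.001], [-0.001, -0.0, -1.0]]
ft_force: [0.7, -0.7, -1.1]
opening: 0.0299
gripper_force: 30.0
```

```bash
python3 go.py .5908,.2105,.036
```

```text
t 19.95 p [0.5913 0.2081 0.1462] yang 10.48 tilt [-0.     -0.0011] open 0.0299 F [ 0.7 -0.7 -1.1] g 30.0
.5908,.2105,.036 total units [ 0.026 -0.     1.102] rows@40mm 3.0
```

Call:
play_rows(gripper=[20,20,20,20,20,20,20,20], linear=[[0.015,0,0.1],[0,0,0.25],[0,0,0.27],[0,0,0.2],[0,0,0.12],[0,0,0.06],[0,0,0.03],[0,0,0.01]], yaw=[0,0,0,0,0,0,0,0])

```text
time: 20.75
position: [0.5912, 0.2122, 0.0424]
tcp_rot: [[-0.185, 0.983, 0.001], [0.983, 0.185, 0.0], [0.0, 0.001, -1.0]]
ft_force: [0.5, 0.5, -0.5]
opening: 0.0296
gripper_force: 30.0
```

```bash
python3 go.py .5908,.2105,.036; python3 - <<'E'
from h import *
c=camera("side");a=c["frame"][120:320,200:440]
cv2.imwrite("pics/p7.png",cv2.resize(a,(600,500)))
E
```

```text
t 20.75 p [0.5912 0.2122 0.0424] yang 10.64 tilt [0.0007 0.0003] open 0.0296 F [ 0.5  0.5 -0.5] g 30.0
.5908,.2105,.036 total units [-0.016 -0.007  0.064] rows@40mm 1.0
```

View pics/p7.png

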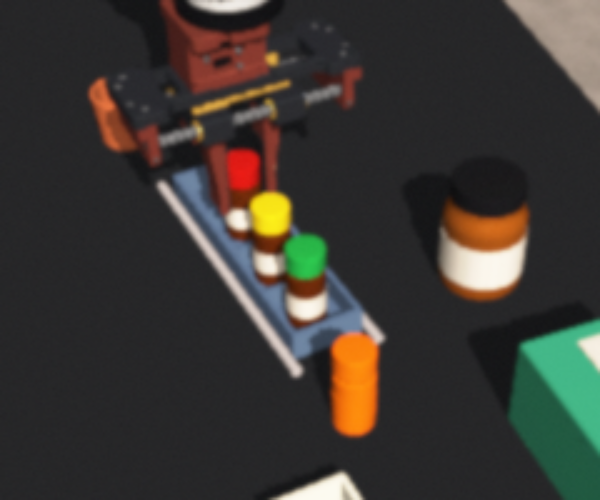

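Red is in the third pocket from the right, beside yellow and green, which stand upright. I will set it down.

Call:
play_rows(gripper=[20,20,20,20,20,20], linear=[[-0.01,0,0.02],[0,0,0.015],[0,0,0.015],[0,0,0.01],[0,0,0.003],[0,0,0]], yaw=[0,0,0,0,0,0])

```text
time: 21.4
position: [0.591, 0.2115, 0.036]
tcp_rot: [[-0.185, 0.983, -0.0], [0.983, 0.185, 0.0], [0.0, 0.0, -1.0]]
ft_force: [-1.1, 0.7, 2.4]
opening: 0.0294
gripper_force: 30.0
```

Call:
play_rows(gripper=[36,45,60,87.8,87.8,87.8,87.8,87.8], linear=[[0,0,0],[0,0,0],[0,0,0],[0,0,0],[0,0,0],[0,0,-0.2],[0,0,-0.4],[0,0,-0.4]], yaw=[0,0,0,0,0,0,0,0])

```text
time: 22.2
position: [0.5903, 0.211, 0.1362]
tcp_rot: [[-0.185, 0.983, -0.002], [0.983, 0.185, -0.001], [-0.001, -0.002, -1.0]]
ft_force: [0.8, -0.8, -0.8]
opening: 0.0867
gripper_force: 0.0
```

```bash
python3 go.py .5925,-.2501,.138
```

```text
t 22.2 p [0.5903 0.211  0.1362] yang 10.65 tilt [-0.0017 -0.0011] open 0.0867 F [ 0.8 -0.8 -0.8] g 0.0
.5925,-.2501,.138 total units [-4.536 -0.83  -0.013] rows@40mm 12.0
```

Call:
play_rows(gripper=[87.8,87.8,87.8,87.8,87.8,87.8,87.8,87.8], linear=[[-0.38,-0.07,0],[-0.38,-0.07,0],[-0.38,-0.07,0],[-0.38,-0.07,0],[-0.38,-0.07,0],[-0.38,-0.07,0],[-0.38,-0.07,0],[-0.38,-0.07,0]], yaw=[0,0,0,0,0,0,0,0])

```text
time: 23.0
position: [0.592, -0.0993, 0.1359]
tcp_rot: [[-0.185, 0.983, 0.0], [0.983, 0.185, 0.0], [0.0, 0.0, -1.0]]
ft_force: [0.6, 0.2, 0.4]
opening: 0.0881
gripper_force: 0.0
```

Call:
play_rows(gripper=[87.8,87.8,87.8,87.8,87.8,87.8,87.8,87.8], linear=[[-0.38,-0.07,0],[-0.38,-0.07,0],[-0.38,-0.07,0],[-0.24,-0.044,0],[-0.12,-0.022,0],[0,0,0],[0,0,0],[0,0,0]], yaw=[0,0,0,0,0,0,0,0])

```text
time: 23.8
position: [0.5933, -0.2479, 0.1355]
tcp_rot: [[-0.188, 0.982, -0.0], [0.982, 0.188, 0.001], [0.001, 0.0, -1.0]]
ft_force: [-0.4, 0.2, -0.0]
opening: 0.0874
gripper_force: 0.0
```

```bash
python3 go.py .5925,-.2501,.036;  python3 - <<'E'
from h import *
c=camera("side");a=c["frame"][180:480,200:560]
cv2.imwrite("pics/p8.png",cv2.resize(a,(600,500)))
E
```

```text
t 23.8 p [ 0.5933 -0.2479  0.1355] yang 10.82 tilt [-0.0002  0.0013] open 0.0874 F [-0.4  0.2 -0. ] g 0.0
.5925,-.2501,.036 total units [-0.022 -0.012  0.995] rows@40mm 3.0
```

View pics/p8.png

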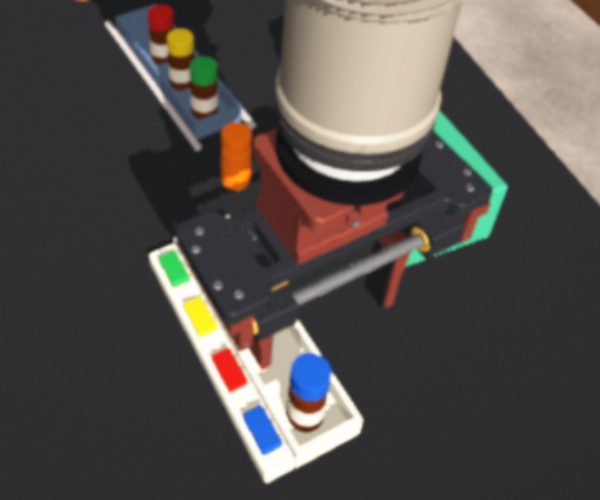

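Red, yellow and green stand upright in the carriage. Only blue remains (310,390 in the crop), with the gripper above it.

Call:
play_rows(gripper=[87.8,87.8,87.8,87.8,87.8,87.8,87.8,20], linear=[[-0.01,-0.01,0.1],[0,0,0.2],[0,0,0.25],[0,0,0.25],[0,0,0.14],[0,0,0.06],[0,0,0],[0,0,0]], yaw=[0,0,0,0,0,0,0,0])

```text
time: 24.65
position: [0.5926, -0.2518, 0.0366]
tcp_rot: [[-0.185, 0.983, 0.001], [0.983, 0.185, -0.001], [-0.001, 0.001, -1.0]]
ft_force: [0.4, 0.8, -0.0]
opening: 0.0829
gripper_force: 0.0
```

Call:
play_rows(gripper=[20,20,20,20,20,20,20], linear=[[0,0,0],[0,0,0],[0,0,0],[0,0,0],[0,0,0],[0,0,0],[0,0,0]], yaw=[0,0,0,0,0,0,0])

```text
time: 25.35
position: [0.592, -0.2514, 0.0357]
tcp_rot: [[-0.185, 0.983, -0.0], [0.983, 0.185, 0.0], [0.0, -0.0, -1.0]]
ft_force: [-0.6, 0.5, -0.7]
opening: 0.0298
gripper_force: 30.0
```

```bash
python3 go.py .5925,-.2501,.147 .5805,.2635,.147
```

```text
t 25.35 p [ 0.592  -0.2514  0.0357] yang 10.66 tilt [-0.  0.] open 0.0298 F [-0.6  0.5 -0.7] g 30.0
.5925,-.2501,.147 total units [ 0.012  0.008 -1.113] rows@40mm 3.0
.5805,.2635,.147 total units [5.07  0.832 0.   ] rows@40mm 13.0
```

Call:
play_rows(gripper=[20,20,20,20,20,20,20,20], linear=[[0,0,-0.15],[0,0,-0.3],[0,0,-0.35],[0,0,-0.3],[0,0,0],[0.2,0.033,0],[0.36,0.06,0],[0.36,0.06,0]], yaw=[0,0,0,0,0,0,0,0])

```text
time: 26.15
position: [0.5893, -0.1577, 0.1456]
tcp_rot: [[-0.183, 0.983, -0.0], [0.983, 0.183, -0.0], [0.0, -0.0, -1.0]]
ft_force: [0.6, 0.3, -0.6]
opening: 0.0297
gripper_force: 30.0
```

Call:
play_rows(gripper=[20,20,20,20,20,20,20,20], linear=[[0.38,0.063,0],[0.38,0.063,0],[0.38,0.063,0],[0.38,0.063,0],[0.38,0.063,0],[0.38,0.063,0],[0.38,0.063,0],[0.38,0.063,0]], yaw=[0,0,0,0,0,0,0,0])

```text
time: 26.95
position: [0.5826, 0.1513, 0.1456]
tcp_rot: [[-0.185, 0.983, -0.001], [0.983, 0.185, -0.0], [-0.0, -0.001, -1.0]]
ft_force: [-0.1, 0.2, -0.6]
opening: 0.0295
gripper_force: 30.0
```

Call:
play_rows(gripper=[20,20,20,20,20,20,20], linear=[[0.38,0.063,0],[0.38,0.063,0],[0.25,0.041,0],[0.1,0.016,0],[0,0,0],[0,0,0],[0,0,0]], yaw=[0,0,0,0,0,0,0])

```text
time: 27.65
position: [0.5812, 0.2597, 0.1459]
tcp_rot: [[-0.182, 0.983, 0.0], [0.983, 0.182, -0.001], [-0.001, -0.0, -1.0]]
ft_force: [0.3, 0.2, -1.3]
opening: 0.0293
gripper_force: 30.0
```

```bash
python3 go.py .5805,.2635,.036
```

```text
t 27.65 p [0.5812 0.2597 0.1459] yang 10.48 tilt [ 0.0001 -0.001 ] open 0.0293 F [ 0.3  0.2 -1.3] g 30.0
.5805,.2635,.036 total units [0.04  0.    1.099] rows@40mm 3.0
```

Call:
play_rows(gripper=[20,20,20,20,20,20,20,20], linear=[[0.02,0,0.1],[0,0,0.25],[0,0,0.27],[0,0,0.2],[0,0,0.12],[0,0,0.06],[0,0,0.03],[0,0,0.01]], yaw=[0,0,0,0,0,0,0,0])

```text
time: 28.45
position: [0.5808, 0.2643, 0.0421]
tcp_rot: [[-0.185, 0.983, 0.001], [0.983, 0.185, 0.0], [0.0, 0.001, -1.0]]
ft_force: [-0.6, -0.1, -0.2]
opening: 0.0294
gripper_force: 30.0
```

```bash
python3 go.py .5805,.2635,.036; python3 - <<'E'
from h import *
c=camera("side");a=c["frame"][120:320,200:440]
cv2.imwrite("pics/p9.png",cv2.resize(a,(600,500)))
E
```

```text
t 28.45 p [0.5808 0.2643 0.0421] yang 10.64 tilt [0.0008 0.0004] open 0.0294 F [-0.6 -0.1 -0.2] g 30.0
.5805,.2635,.036 total units [-0.007 -0.005  0.061] rows@40mm 1.0
```

View pics/p9.png

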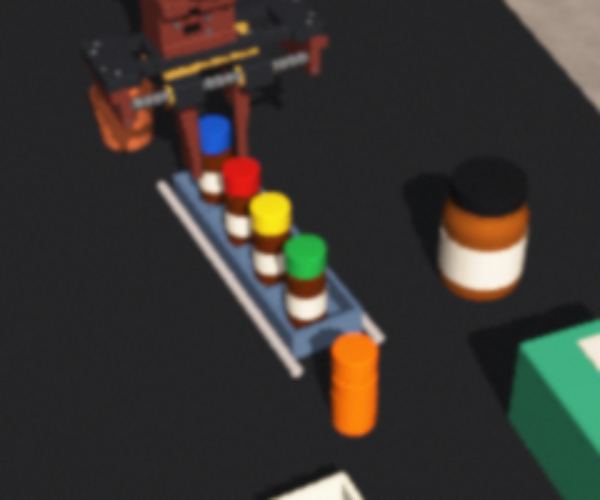

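Blue is in the leftmost pocket, just above its floor, and all the others stand upright. I will set it down.

Call:
play_rows(gripper=[20,20,20,20,20,20], linear=[[0,0,0.02],[0,0,0.015],[0,0,0.015],[0,0,0.01],[0,0,0.003],[0,0,0]], yaw=[0,0,0,0,0,0])

```text
time: 29.1
position: [0.5804, 0.2644, 0.0357]
tcp_rot: [[-0.185, 0.983, -0.0], [0.983, 0.185, 0.0], [0.0, 0.0, -1.0]]
ft_force: [-0.9, -0.3, 2.0]
opening: 0.0295
gripper_force: 30.0
```

Call:
play_rows(gripper=[36,45,60,87.8,87.8,87.8,87.8,87.8], linear=[[0,0,0],[0,0,0],[0,0,0],[0,0,0],[0,0,0],[0,0,-0.2],[0,0,-0.4],[0,0,-0.4]], yaw=[0,0,0,0,0,0,0,0])

```text
time: 29.9
position: [0.5797, 0.2639, 0.1359]
tcp_rot: [[-0.185, 0.983, -0.002], [0.983, 0.185, -0.001], [-0.001, -0.002, -1.0]]
ft_force: [0.3, 0.2, -0.4]
opening: 0.0866
gripper_force: 0.0
```

Call:
play_rows(gripper=[87.8,87.8,87.8,87.8,87.8,87.8,87.8,87.8], linear=[[0.1,0,-0.3],[0.35,-0.1,-0.2],[0.35,-0.1,0],[0.35,-0.1,0],[0.35,-0.1,0],[0.35,-0.1,0],[0.35,-0.1,0],[0,0,0]], yaw=[0,0,0,0,0,0,0,0])

```text
time: 30.7
position: [0.476, 0.476, 0.1847]
tcp_rot: [[-0.194, 0.981, -0.002], [0.981, 0.194, 0.003], [0.003, -0.002, -1.0]]
ft_force: [0.3, 0.4, -0.1]
opening: 0.0879
gripper_force: 0.0
```

Call:
play_rows(gripper=[87.8,87.8,87.8], linear=[[0,0,0],[0,0,0],[0,0,0]], yaw=[0,0,0])

```text
time: 31.0
position: [0.4819, 0.4677, 0.1857]
tcp_rot: [[-0.182, 0.983, 0.001], [0.983, 0.182, -0.0], [-0.0, 0.0, -1.0]]
ft_force: [-0.5, -0.2, -0.5]
opening: 0.0879
gripper_force: 0.0
```

```bash
python3 - <<'E'
from h import *
a=camera("side")["frame"];b=camera("top")["frame"]
cv2.imwrite("pics/p10.png",np.hstack([cv2.resize(a[120:480,200:520],(400,450)),cv2.resize(b[120:330,120:440],(400,262))[np.r_[0:262,[261]*188]]]))
E
```

```text
(no output)
```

View pics/p10.png

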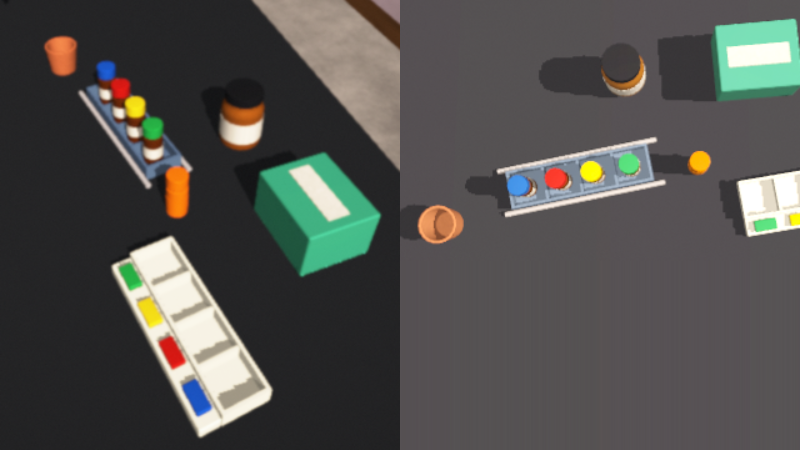

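Both views show the four vials upright, one per pocket: blue (518,186), red (557,179), yellow (591,172) and green (628,163), left to right. The jar, crucible and tissue box have not moved.

```bash
python3 -c "from workcell import finish_job; print(finish_job())"
```

```text
the job is handed in; nothing more can be done
None
```

All four vials stand upright in the carriage in reverse order (blue, red, yellow, green from the left), the jar, crucible and tissue box did not move, and the job was handed in at about 31 s.

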